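# Unlock and start the table-top hob

### The job

The portable hob on the kitchen table is child-locked. Press its two small round lock keys down together, one fingertip on each, hold both fully down for at least two seconds and let both come up; then press the large square start key fully down for a moment, let it come up and move clear. Use only the fingertips: pick nothing up, and leave the pan, jar and spoon where they are.

Things in the scene. Friction and masses are not known exactly. Their poses are not given: they have to be found in the camera images.
- hob: Hob fixed on the table: steel box 340 (its x) by 300 (y) by 55 mm high, dark glass top; origin under its centre, on the table. Its -x side is the front; 115 mm in front of centre lie two black plates (60 by 134 mm, 4 mm thick, centres at y = +71 and -71 mm). One has the round lock keys, the other the square start key; which side is which varies. Stays put; turned up to 20 degrees.
- lock_left_top (a point): Centre of the top of the lock key nearer the hob's +y side: round grey key, diameter 24 mm, standing 14 mm proud of its black plate when up (8 mm when fully down), so 73 mm above the table when up. The two lock keys are 64 mm apart centre to centre along the hob's y, with nothing between them. The point moves with the key.
- lock_right_top (a point): Centre of the top of the other lock key (nearer the hob's -y side), the same in all ways.
- start_top (a point): Centre of the top of the start key: square grey key 34 by 34 mm, 14 mm proud of its black plate when up, 73 mm above the table, about 142 mm along the hob's y from the middle of the lock pair. The point moves with the key.
- lock_left (a joint): Travel of that lock key in m, straight down: 0 up, 0.006 fully down; counts as down beyond 0.004. Springs back by itself; takes about 1.2 N to start moving and 4 N fully down (8 N for the pair together).
- lock_right (a joint): Travel of the other lock key, the same.
- start (a joint): Travel of the start key in m, straight down: 0 up, 0.006 fully down; counts as down beyond 0.004. Springs back by itself; about 1.5 N to start moving, 5 N fully down.
- pan: Open steel pan, shallow, 164 mm across without its two side handles, 45 mm high, loose on the hob's glass behind the control strip; origin at the centre of its underside, 55 mm above the table. Leave alone.
- jar: White ceramic jar, 64 mm across, 85 mm high, loose on the table on the hob's -y side; origin under its centre. Leave alone.
- spoon: Wooden spoon lying on the table beside the hob's +y side, under 300 mm long and 30 mm high; its own x runs along it. Leave alone.

How it is judged:
By the outcome, as a careful person would: the job done as asked, in the order asked, and still so for the second after the job is handed in, with the robot touching nothing.
It also fails if it takes over 45 s, if anything falls off the work surface, if the arm or the gripper's body presses on something with over 40 N, if the wrist force passes 120 N, or if a joint passes its speed limit or range.

### The arm

A 6-joint arm with a two-finger parallel gripper is mounted at the origin on the work surface. World frame = base frame: x ahead of the robot, y to its left, z up, the work surface at z = 0. Lengths are in m, angles in rad, forces in N, time in s.
With the tool pointing down it reaches from about 0.35 to 0.775 m from the base axis. Payload 7.3 kg.
Tool frame: the origin (TCP) lies at the very end of the fingers, on their centre line; the grasp point (between the pads) lies 19 mm behind it; z points along the fingers, y is the line along which they close (so a half turn about z gives the same grasp; the last joint's range is limited). The gripper opens to 92 mm and grips with 3 to 60 N. Pads are 19 mm wide; open, the fingers measure 130 mm over their backs; the gripper's body (75 mm by 190 mm) begins 47 mm behind the grasp point.
Start: joints at [1.167, 0.342, 1.524, -0, 1.275, -0.146], TCP at [0.134, 0.508, 0.227] pointing down, gripper open.
Joint ranges: [-2.53, 2.53], [-0.77, 2.02], [0.04, 2.7], [-1, 4.14], [0.28, 2.66], [-3.11, 3.11]. Speed limits (rad/s): [2.57, 2.57, 3.14, 3.14, 3.14, 3.14].

### API

Orientations are given as [roll, pitch, yaw] about the fixed x, y, z axes, in that order (R = Rz(yaw) Ry(pitch) Rx(roll)).
In Python, from cell import robot gives the robot as it stands. The module is installed in compiled form; this text tells all that it offers.
- The arm moves only by the tool arm_command, never from a script. Its argument "moves" is a list of rows, each a list of 3 entries, a list of its own where there are three numbers: the shift along the tool's x, y, z in m, then the turn, a rotation vector about the tool's x, y, z in rad, then the finger opening in m, from 0 to 0.0918. In form: [[[dx, dy, dz], [ax, ay, az], claw], ...]. A call has exactly 5 rows; each row is the pose to reach, as a shift and turn from the pose commanded when the call began, along the tool's axes at that moment; what a row does not reach only later rows make up. A row lasts 1/10 s, in which the tool goes at most 50 mm and 8.59 degrees, less where a joint would pass 70% of its speed; a pose out of reach is approached as far as the arm can. A call with a gripper value outside its range is refused whole. The fingers move at their own pace and stop on an object; "squeeze" is the grip in N (left out, the last holds). Time passes only in rows, so rows that repeat a pose let the fingers close, or fill a call up. It gives the time, the measured TCP pose, the force, the opening and the grip force at its end, in the units of the state.
- robot.observe(): the state, without advancing time (a new reading comes with each control period).
- robot.read_camera(name): name is "scene" or "top"; returns the picture (420x560x3 uint8, red, green, blue); there is no depth.
- robot.camera_model(name): a dict with "fx", "fy", "cx", "cy" (pixels), "R" (3x3) and "t" (3): a world point X has camera coordinates R X + t. Camera axes: x right, y down, z forward; pixel columns grow to the right and rows downward; lengths in m; the calibration is good to about 2 mm. A picture is of the moment at which its call begins. camera_model takes no time and is no camera call.
- robot.hand_in(): hands the job in; it is judged then, once.
The state is a dict: "time": time; "qpos": joint angles; "qvel": joint speeds; "joint_efforts": joint torques, N m; "tool_pos": TCP position; "tool_rot": TCP orientation; "contact_force": force on the tool from outside, world axes, zero at the start; "torque": the same for the moment, N m; "opening": finger opening in m; "grip_force": force on a finger pad.
Only numpy, scipy, OpenCV 4.12 (cv2) and the standard library are available. Lean on these libraries where they do the work, as an engineer would, in place of code of your own. Each camera call takes 0.05 s, during which the arm holds its last target. There are 200 camera calls.

## Working session

There is one attempt and no reset: what is moved stays moved. The work goes in short steps, Python scripts to look and compute and a tool call to move; the robot and the scene stay as the last step left them, time stands still between calls to the robot, and variables do not carry over. Pictures are saved under pics/ and viewed, at most 10 in all, crops included, and the job is handed in when it is done.

Besides the shell and the picture viewer there is one more tool, called after ">>>" by a JSON object that holds its "api" and its "payload", one argument or row to a line. arm_command: Moves the arm, as the interface text tells. Its arguments: {"type":"object","properties":{"moves":{"type":"array"},"squeeze":{"type":"number"}},"required":["moves"]}

```bash
mkdir -p pics
python3 - <<'E'
from cell import robot
import cv2,numpy as np
for n in("scene","top"):
    cv2.imwrite(f"pics/{n}0.png",robot.read_camera(n)[...,::-1])
    m=robot.camera_model(n);print(n,{k:np.round(v,3).tolist() for k,v in m.items()})
s=robot.observe();print(s["time"],s["tool_pos"],s["tool_rot"],s["opening"])
E
```

```text
scene {'fx': 418.341, 'fy': 418.341, 'cx': 279.508, 'cy': 206.136, 'R': [[0.205, 0.979, 0.007], [0.595, -0.119, -0.795], [-0.777, 0.167, -0.607]], 't': [-0.175, -0.32, 1.542]}
top {'fx': 443.652, 'fy': 443.652, 'cx': 283.01, 'cy': 211.362, 'R': [[-0.001, -1.0, -0.019], [-0.992, 0.004, -0.129], [0.129, 0.018, -0.991]], 't': [0.041, 0.66, 0.977]}
0.1 [0.13370274 0.50734252 0.22615266] [-3.14032304e+00 -1.77596427e-04  2.88378695e+00] 0.09179266890148387
```

View pics/scene0.png

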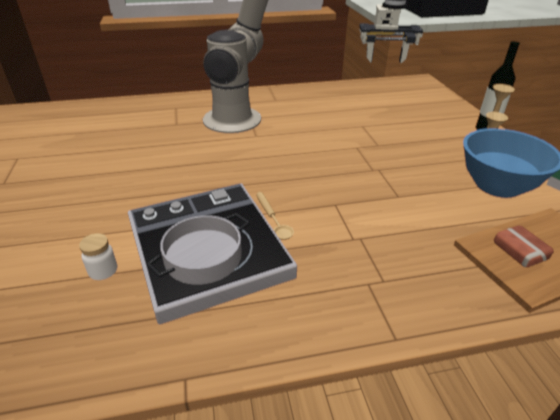

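View pics/top0.png

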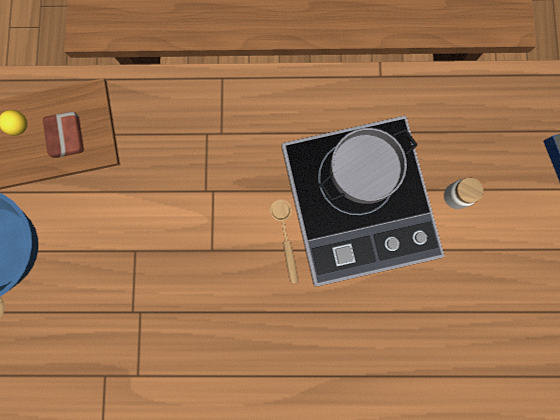

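The top view shows the start key at about (344,255) and the lock keys at (392,243) and (420,237). The start key is on the +y side. In the scene view the locks are at about (150,213) and (177,207), and start is at (220,197). Next I'll find the key centres and cast rays onto z = 0.073.

```bash
cat > h.py <<'E'
import cv2,numpy as np
from cell import robot
def cast(n,px,z):
    m=robot.camera_model(n);R=np.array(m["R"]);t=np.array(m["t"]);c=-R.T@t
    d=R.T@np.array([(px[0]-m["cx"])/m["fx"],(px[1]-m["cy"])/m["fy"],1]);return c+d*(z-c[2])/d[2]
def key(img,px,r=13,thr=135):
    x,y=px;g=cv2.cvtColor(img,cv2.COLOR_BGR2GRAY)[y-r:y+r+1,x-r:x+r+1]
    k,l,s,c=cv2.connectedComponentsWithStats((g>thr).astype(np.uint8))
    i=min(range(1,k),key=lambda i:np.hypot(*(c[i]-r))-s[i,4]*.02)
    return c[i]+[x-r,y-r],s[i]
def measure(n,img,pts,r=13,thr=135):
    out=[]
    for p in pts:
        c,s=key(img,p,r,thr);P=cast(n,c,.073);out.append(P);print(n,c.round(1),s[2:],P.round(4))
    a,b,s=out;d=a-b;mid=(a+b)/2
    print("sep",np.linalg.norm(d[:2]),"mid-start",np.linalg.norm((s-mid)[:2]),"yaw hob",np.degrees(np.arctan2(-(s-mid)[0],(s-mid)[1])),"mid",mid)
E
python3 - <<'E'
from h import *
measure("top",cv2.imread("pics/top0.png"),[(392,243),(420,237),(344,255)])
measure("scene",cv2.imread("pics/scene0.png"),[(177,207),(150,213),(220,197)],10)
E
```

```text
top [392.  243.5] [ 14  14 139] [ 0.5845 -0.2008  0.073 ]
top [419.8 237.3] [ 14  14 127] [ 0.598  -0.2623  0.073 ]
top [343.8 254.7] [ 23  22 330] [ 0.56   -0.0946  0.073 ]
sep 0.06298706910089646 mid-start 0.14044491421397798 yaw hob 12.834704965027317 mid [ 0.59121437 -0.23151465  0.073     ]
scene [176.2 209.5] [13  7 37] [ 0.6091 -0.1995  0.073 ]
scene [148.4 210.8] [ 8  5 34] [ 0.6011 -0.2637  0.073 ]
scene [218.6 195.8] [ 20  15 143] [ 0.5731 -0.0959  0.073 ]
sep 0.06470034500824057 mid-start 0.13942028905505707 yaw hob 13.246640777610258 mid [ 0.60508367 -0.23159486  0.073     ]
```

The top-view points fit the given sizes: separation 63 mm (64 expected), offset 140 mm (142), hob yaw about 12.8°. The scene masks catch the key sides, so I'll use the top view. I'll head above the lock pair with tool y along hob y (yaw π+0.224).

```bash
cat >> h.py <<'E'
from scipy.spatial.transform import Rotation as Ro
def go(P,yaw,pos=None,rot=None):
    s=robot.observe();A=Ro.from_euler("xyz",s["tool_rot"] if rot is None else rot)
    B=Ro.from_euler("xyz",[np.pi,0,yaw]);p=s["tool_pos"] if pos is None else pos
    print("pos",s["tool_pos"].round(4),"shift",A.inv().apply(np.array(P)-p).round(4),"turn",(A.inv()*B).as_rotvec().round(4),"F",np.round(s["contact_force"],2),"q",s["qpos"].round(2),s["time"],s["opening"])
E
python3 -c "
from h import *
go([.591,-.2325,.18],np.pi+.224)"
```

```text
pos [0.1337 0.5073 0.2262] shift [-0.6308 -0.5987  0.0468] turn [-0.0012 -0.0005 -0.4818] F [-0.03  0.13 -0.21] q [ 1.17  0.34  1.52 -0.    1.28 -0.15] 0.1 0.09179266890148387
```

>>> {"api": "arm_command", "payload": {
  "moves": [
    [[-0.035,-0.033,0],[0,0,-0.03],0.047],
    [[-0.07,-0.066,0],[0,0,-0.06],0.047],
    [[-0.105,-0.1,0],[0,0,-0.09],0.047],
    [[-0.14,-0.133,0],[0,0,-0.12],0.047],
    [[-0.175,-0.166,0],[0,0,-0.15],0.047]
  ]
}}

```text
time: 0.6
tool_pos: [0.2611, 0.3008, 0.2266]
tool_rot: [-3.141, -0.0, 3.036]
contact_force: [1.5, -0.3, 0.3]
opening: 0.0564
grip_force: 0.0
```

```bash
python3 -c "
from h import *
go([.591,-.2325,.18],np.pi+.224)"
```

```text
pos [0.2611 0.3008 0.2266] shift [-0.3844 -0.4954  0.0466] turn [-1.000e-04 -0.000e+00 -3.299e-01] F [ 1.5  -0.29  0.28] q [ 0.66  0.11  1.84 -0.    1.2  -0.8 ] 0.6 0.05642527465455935
```

>>> {"api": "arm_command", "payload": {
  "moves": [
    [[-0.028,-0.036,0],[0,0,-0.03],0.047],
    [[-0.056,-0.072,0],[0,0,-0.06],0.047],
    [[-0.084,-0.108,0],[0,0,-0.09],0.047],
    [[-0.112,-0.144,0],[0,0,-0.12],0.047],
    [[-0.14,-0.18,0],[0,0,-0.15],0.047]
  ]
}}

```text
time: 1.1
tool_pos: [0.381, 0.1067, 0.2267]
tool_rot: [3.141, 0.0, -3.098]
contact_force: [0.9, 0.3, 0.1]
opening: 0.0469
grip_force: 0.0
```

```bash
python3 -c "
from h import *
go([.591,-.2325,.18],np.pi+.224)"
```

```text
pos [0.381  0.1067 0.2267] shift [-0.1951 -0.348   0.0466] turn [ 2.000e-04  1.000e-04 -1.807e-01] F [0.89 0.32 0.08] q [ 0.08  0.1   1.84  0.    1.2  -1.54] 1.1 0.04689407078062716
```

>>> {"api": "arm_command", "payload": {
  "moves": [
    [[-0.022,-0.039,0],[0,0,-0.03],0.047],
    [[-0.044,-0.078,0],[0,0,-0.06],0.047],
    [[-0.066,-0.117,0],[0,0,-0.09],0.047],
    [[-0.088,-0.156,0],[0,0,-0.12],0.047],
    [[-0.11,-0.195,0],[0,0,-0.15],0.047]
  ]
}}

```text
time: 1.6
tool_pos: [0.4991, -0.0834, 0.2264]
tool_rot: [3.141, -0.0, -2.949]
contact_force: [0.0, 1.2, 0.2]
opening: 0.0469
grip_force: 0.0
```

```bash
python3 -c "
from h import *
go([.591,-.2325,.14],np.pi+.224)"
```

```text
pos [ 0.4991 -0.0834  0.2264] shift [-0.0616 -0.164   0.0863] turn [ 0.0005 -0.0004 -0.031 ] F [0.02 1.21 0.18] q [-0.32  0.31  1.57  0.    1.26 -2.08] 1.6 0.04694427056563036
```

>>> {"api": "arm_command", "payload": {
  "moves": [
    [[-0.015,-0.041,0.015],[0,0,-0.01],0.047],
    [[-0.031,-0.082,0.03],[0,0,-0.02],0.047],
    [[-0.046,-0.123,0.05],[0,0,-0.03],0.047],
    [[-0.062,-0.164,0.08],[0,0,-0.031],0.047],
    [[-0.062,-0.164,0.102],[0,0,-0.031],0.047]
  ]
}}

```text
time: 2.1
tool_pos: [0.592, -0.235, 0.122]
tool_rot: [-3.141, -0.0, -2.922]
contact_force: [0.0, 0.5, -0.3]
opening: 0.047
grip_force: 0.0
```

Run:
```python
from h import *
go([.591,-.2325,.11],np.pi+.224)
a=robot.read_camera("scene")[...,::-1];b=robot.read_camera("top")[...,::-1]
cv2.imwrite("pics/s1.png",a);cv2.imwrite("pics/t1.png",b)
ca=cv2.resize(a[130:270,90:280],None,fx=4,fy=4,interpolation=cv2.INTER_CUBIC)
cv2.imwrite("pics/s1c.png",ca)
cv2.imwrite("pics/t1c.png",cv2.resize(b[190:300,310:460],None,fx=5,fy=5,interpolation=cv2.INTER_CUBIC))
```

```text
pos [ 0.592 -0.235  0.122] shift [0.0004 0.0027 0.012 ] turn [-0.0009 -0.0001 -0.004 ] F [ 0.02  0.45 -0.29] q [-0.5   0.64  1.33 -0.    1.17 -2.29] 2.1 0.047030121823015046
```

View pics/s1c.png

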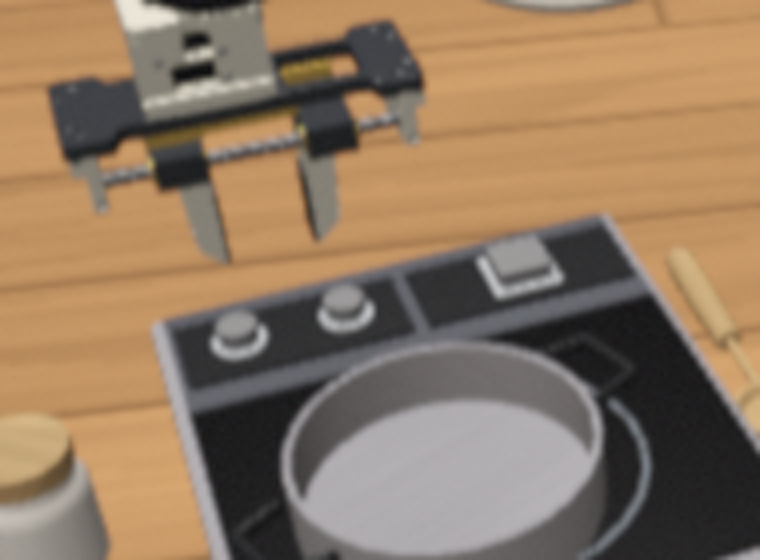

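View pics/t1c.png

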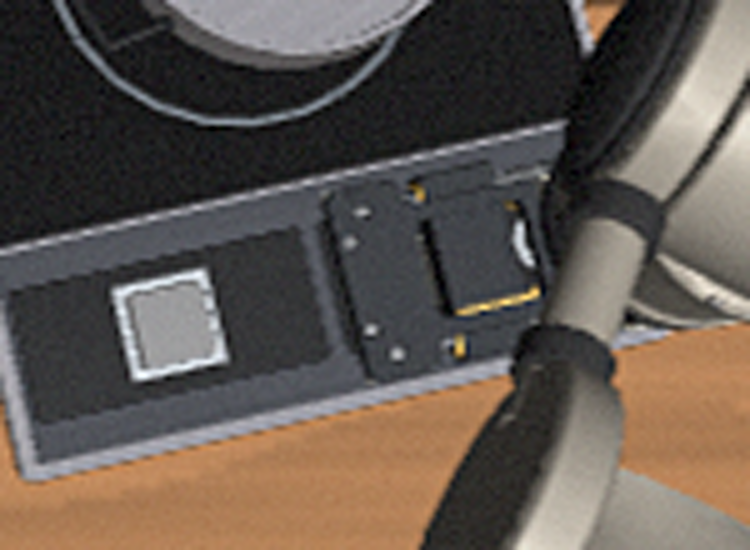

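The crops show tapered finger tips (sharp on the inner side) above the strip, at about (228,260) and (318,238). Key tops are at (238,325), (345,298) and start (520,257). White frames lie around the keys at plate level, so they biased my mask. I'll check the key tops by hand-read pixels in both views.

Run:
```python
from h import *
S=[cast("scene",(90+x/4-.4,130+y/4-.4),.073) for x,y in((345,298),(238,325),(520,257))]
T=cast("top",(310+175/5-.4,190+327/5-.4),.073)
print(np.round(S,4),((S[0]+S[1])/2).round(4),"top start",T.round(4),"mid via start",(T+.142*np.array([.222,-.975,0])).round(4))
for x,y in((228,260),(318,238)): print("tip",cast("scene",(90+x/4-.4,130+y/4-.4),.122).round(4))
g=cv2.cvtColor(cv2.imread("pics/top0.png"),cv2.COLOR_BGR2GRAY)
print(g[234:254,410:430:1][3:12,2:18])
```

```text
[[ 0.5872 -0.2     0.073 ]
 [ 0.6017 -0.262   0.073 ]
 [ 0.5654 -0.0928  0.073 ]] [ 0.5944 -0.231   0.073 ] top start [ 0.5594 -0.0962  0.073 ] mid via start [ 0.5909 -0.2347  0.073 ]
tip [ 0.6048 -0.2588  0.122 ]
tip [ 0.5925 -0.2086  0.122 ]
[[102 199 174  42 114 159 149 151 149 152 153 153 152 156 123  57]
 [ 93 197 173  43 107 160 155 151 150 153 149 153 152 162 128  51]
 [ 33 166 194 102  64 132 157 156 149 150 152 152 149 166 146  64]
 [ 35 105 202 194  91  97 154 153 154 152 149 146 151 188 155  39]
 [ 49  68 174 207 150  86 107 143 146 148 151 160 173 159  93  43]
 [ 46  38  88 184 228 194 129 101 106 138 179 214 189  89  33  47]
 [ 51  40  38  66 149 210 231 231 223 223 226 186  93  35  45  52]
 [ 49  48  50  38  31  55 117 165 150 122  87  27  42  43  41  53]
 [ 52  55  56  50  43  38  40  36  31  40  39  44  49  52  56  44]]
```

Both views agree on the lock mid at about (0.590, −0.2335). Tips are about 4.6 mm wider apart than the opening, so I'll open to 0.059. Descending to just above the keys.

>>> {"api": "arm_command", "payload": {
  "moves": [
    [[0.002,0.002,0.01],[0,0,-0.004],0.059],
    [[0.002,0.002,0.02],[0,0,-0.004],0.059],
    [[0.002,0.002,0.03],[0,0,-0.004],0.059],
    [[0.002,0.002,0.04],[0,0,-0.004],0.059],
    [[0.002,0.002,0.04],[0,0,-0.004],0.059]
  ]
}}

```text
time: 2.7
tool_pos: [0.5877, -0.2285, 0.0834]
tool_rot: [3.14, -0.002, -2.914]
contact_force: [0.2, 0.5, 0.4]
opening: 0.0588
grip_force: 0.0
```

Run:
```python
from h import *
go([.590,-.2335,.0665],np.pi+.224)
a=robot.read_camera("scene")[...,::-1]
cv2.imwrite("pics/s2c.png",cv2.resize(a[160:240,120:240],None,fx=6,fy=6,interpolation=cv2.INTER_CUBIC))
```

```text
pos [ 0.5877 -0.2285  0.0834] shift [-0.0011 -0.0054  0.0169] turn [ 0.0016 -0.0017  0.0037] F [0.17 0.55 0.4 ] q [-0.49  0.67  1.39  0.    1.09 -2.29] 2.7 0.05876833802412387
```

View pics/s2c.png

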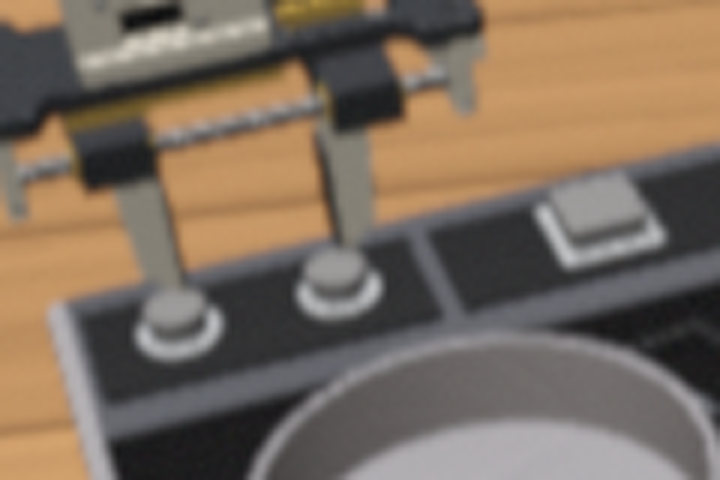

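The crop shows the tips just behind the keys in the image: tips at about (178,283) and (348,245), key tops at (175,308) and (337,271). I'll compare these by rays at their own heights.

Run:
```python
from h import *
c=lambda x,y,z:cast("scene",(120+x/6-.4,160+y/6-.4),z)
t=[c(180,283,.0834),c(348,245,.0834)];k=[c(175,308,.073),c(337,271,.073)]
print(np.round(t+k,4)); e=(k[0]+k[1]-t[0]-t[1])/2;print(e,np.linalg.norm(t[0]-t[1]),np.linalg.norm(k[0]-k[1]))
go([.590,-.2335,.0665],np.pi+.224)
```

```text
[[ 0.5999 -0.2591  0.0834]
 [ 0.5874 -0.1944  0.0834]
 [ 0.6018 -0.2628  0.073 ]
 [ 0.5898 -0.2002  0.073 ]]
[ 0.00213976 -0.00473824 -0.0104    ] 0.06587994326950601 0.06369790150678001
pos [ 0.5882 -0.2289  0.0842] shift [-0.0008 -0.005   0.0176] turn [ 0.0009 -0.0009  0.0036] F [0.45 0.29 0.68] q [-0.49  0.67  1.39  0.    1.09 -2.29] 2.75 0.05878005436787995
```

The image gives a correction of (0.002, −0.0047), the same as the earlier estimate. I'll shift sideways and then press.

>>> {"api": "arm_command", "payload": {
  "moves": [
    [[-0.001,-0.005,0],[0,0,0.003],0.057],
    [[-0.001,-0.005,0.004],[0,0,0.003],0.057],
    [[-0.001,-0.005,0.009],[0,0,0.003],0.057],
    [[-0.001,-0.005,0.014],[0,0,0.003],0.057],
    [[-0.001,-0.005,0.018],[0,0,0.003],0.057]
  ]
}}

```text
time: 3.25
tool_pos: [0.5908, -0.2341, 0.067]
tool_rot: [-3.141, 0.001, -2.917]
contact_force: [-3.3, 1.3, 23.9]
opening: 0.0573
grip_force: 13.6
```

>>> {"api": "arm_command", "payload": {
  "moves": [
    [[0,0,0],[0,0,0],0.057],
    [[0,0,0],[0,0,0],0.057],
    [[0,0,0],[0,0,0],0.057],
    [[0,0,0],[0,0,0],0.057],
    [[0,0,0],[0,0,0],0.057]
  ]
}}

```text
time: 3.75
tool_pos: [0.5908, -0.2341, 0.0676]
tool_rot: [-3.141, 0.001, -2.917]
contact_force: [-2.0, -0.1, 7.0]
opening: 0.0571
grip_force: 3.6
```

7 N at z = 0.0676 is nearly the bottom, so I'll press about 1.5 mm more.

>>> {"api": "arm_command", "payload": {
  "moves": [
    [[0,0,0.001],[0,0,0],0.057],
    [[0,0,0.0015],[0,0,0],0.057],
    [[0,0,0.0015],[0,0,0],0.057],
    [[0,0,0.0015],[0,0,0],0.057],
    [[0,0,0.0015],[0,0,0],0.057]
  ]
}}

```text
time: 4.25
tool_pos: [0.5908, -0.2342, 0.0672]
tool_rot: [-3.14, 0.001, -2.917]
contact_force: [-3.5, 0.9, 13.3]
opening: 0.057
grip_force: 6.9
```

Run:
```python
from h import *
s=robot.observe();print(s["contact_force"],s["torque"],s["tool_pos"])
a=robot.read_camera("scene")[...,::-1]
cv2.imwrite("pics/s3c.png",cv2.resize(a[160:240,120:240],None,fx=6,fy=6,interpolation=cv2.INTER_CUBIC))
```

```text
[-3.45420743  0.92794694 13.3156291 ] [ 0.24864107  0.76314416 -0.01145299] [ 0.59077484 -0.23417826  0.06716478]
```

View pics/s3c.png

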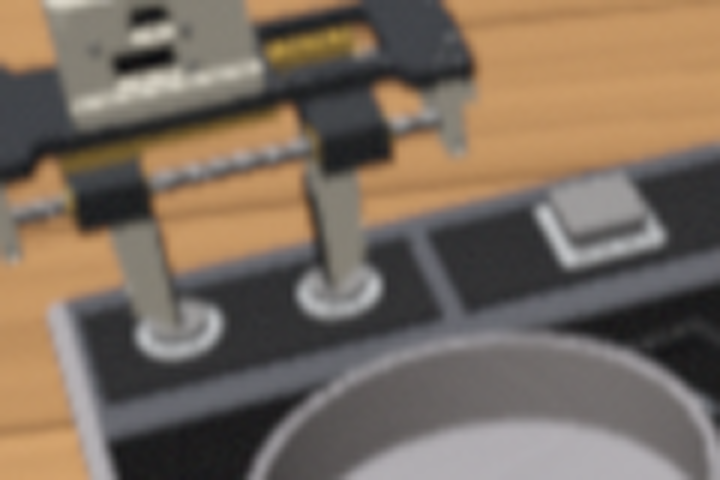

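The crop shows both keys sunk into their rings, at (178,325) and (338,290), with a tip on each. The 13 N at the stop exceeds the 8 N needed. Holding for 2.5 s.

>>> {"api": "arm_command", "payload": {
  "moves": [
    [[0,0,0],[0,0,0],0.057],
    [[0,0,0],[0,0,0],0.057],
    [[0,0,0],[0,0,0],0.057],
    [[0,0,0],[0,0,0],0.057],
    [[0,0,0],[0,0,0],0.057]
  ]
}}

```text
time: 4.8
tool_pos: [0.5908, -0.2342, 0.0672]
tool_rot: [-3.14, 0.001, -2.917]
contact_force: [-5.0, 0.9, 13.3]
opening: 0.0573
grip_force: 6.9
```

>>> {"api": "arm_command", "payload": {
  "moves": [
    [[0,0,0],[0,0,0],0.057],
    [[0,0,0],[0,0,0],0.057],
    [[0,0,0],[0,0,0],0.057],
    [[0,0,0],[0,0,0],0.057],
    [[0,0,0],[0,0,0],0.057]
  ]
}}

```text
time: 5.3
tool_pos: [0.5908, -0.2342, 0.0672]
tool_rot: [-3.14, 0.001, -2.917]
contact_force: [-3.6, 1.6, 13.5]
opening: 0.0569
grip_force: 6.9
```

>>> {"api": "arm_command", "payload": {
  "moves": [
    [[0,0,0],[0,0,0],0.057],
    [[0,0,0],[0,0,0],0.057],
    [[0,0,0],[0,0,0],0.057],
    [[0,0,0],[0,0,0],0.057],
    [[0,0,0],[0,0,0],0.057]
  ]
}}

```text
time: 5.8
tool_pos: [0.5908, -0.2341, 0.0672]
tool_rot: [-3.14, 0.001, -2.917]
contact_force: [-4.4, 1.7, 14.5]
opening: 0.057
grip_force: 6.9
```

>>> {"api": "arm_command", "payload": {
  "moves": [
    [[0,0,0],[0,0,0],0.057],
    [[0,0,0],[0,0,0],0.057],
    [[0,0,0],[0,0,0],0.057],
    [[0,0,0],[0,0,0],0.057],
    [[0,0,0],[0,0,0],0.057]
  ]
}}

```text
time: 6.3
tool_pos: [0.5908, -0.2341, 0.0672]
tool_rot: [-3.14, 0.001, -2.917]
contact_force: [-3.8, 2.0, 14.2]
opening: 0.0571
grip_force: 6.9
```

>>> {"api": "arm_command", "payload": {
  "moves": [
    [[0,0,0],[0,0,0],0.057],
    [[0,0,0],[0,0,0],0.057],
    [[0,0,0],[0,0,0],0.057],
    [[0,0,0],[0,0,0],0.057],
    [[0,0,0],[0,0,0],0.057]
  ]
}}

```text
time: 6.8
tool_pos: [0.5908, -0.2342, 0.0672]
tool_rot: [-3.14, 0.001, -2.917]
contact_force: [-4.6, 1.3, 13.4]
opening: 0.0568
grip_force: 6.9
```

>>> {"api": "arm_command", "payload": {
  "moves": [
    [[0,0,-0.01],[0,0,0],0.057],
    [[0,0,-0.025],[0,0,0],0.057],
    [[0,0,-0.04],[0,0,0],0.057],
    [[0,0.025,-0.04],[0,0,0],0.0],
    [[0,0.05,-0.04],[0,0,0],0.0]
  ]
}}

```text
time: 7.3
tool_pos: [0.5793, -0.1851, 0.1053]
tool_rot: [-3.141, 0.001, -2.919]
contact_force: [0.4, -0.3, -0.3]
opening: 0.0456
grip_force: 0.0
```

>>> {"api": "arm_command", "payload": {
  "moves": [
    [[0,0.03,0],[0,0,0],0.0],
    [[0,0.06,0],[0,0,0],0.0],
    [[0,0.08,0],[0,0,0],0.0],
    [[0,0.092,0],[0,0,0],0.0],
    [[0,0.092,0],[0,0,0],0.0]
  ]
}}

```text
time: 7.8
tool_pos: [0.5589, -0.0944, 0.1052]
tool_rot: [3.141, -0.0, -2.916]
contact_force: [-0.7, -0.9, 0.9]
opening: 0.0058
grip_force: 0.0
```

>>> {"api": "arm_command", "payload": {
  "moves": [
    [[0,0,0.005],[0,0,0],0.0],
    [[0,0,0.01],[0,0,0],0.0],
    [[0,0,0.015],[0,0,0],0.0],
    [[0,0,0.02],[0,0,0],0.0],
    [[0,0,0.02],[0,0,0],0.0]
  ]
}}

```text
time: 8.3
tool_pos: [0.5585, -0.0958, 0.0841]
tool_rot: [3.141, -0.002, -2.918]
contact_force: [0.0, 0.5, 0.1]
opening: 0.0003
grip_force: 0.0
```

Run:
```python
from h import *
go([.5592,-.0958,.0665],np.pi+.224)
a=robot.read_camera("scene")[...,::-1]
cv2.imwrite("pics/s4c.png",cv2.resize(a[160:240,120:240],None,fx=6,fy=6,interpolation=cv2.INTER_CUBIC))
```

```text
pos [ 0.5585 -0.0958  0.0841] shift [-0.0007 -0.0002  0.0176] turn [ 0.001  -0.0016 -0.0004] F [0.02 0.45 0.07] q [-0.31  0.57  1.59  0.    0.99 -2.1 ] 8.3 0.00034701367140171517
```

View pics/s4c.png

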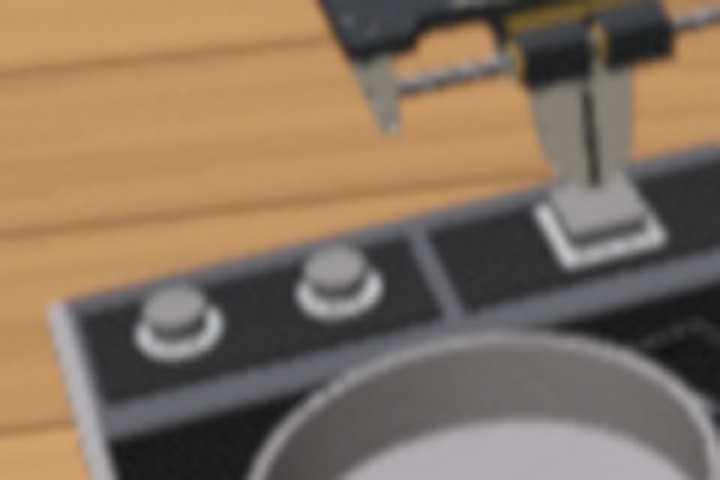

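The lock keys are back up at (175,308) and (337,270). The closed fingertips sit over the start key, tip at (595,187) and key at (598,203). Pressing start.

>>> {"api": "arm_command", "payload": {
  "moves": [
    [[-0.001,0,0.005],[0,0,0],0.0],
    [[-0.001,0,0.01],[0,0,0],0.0],
    [[-0.001,0,0.014],[0,0,0],0.0],
    [[-0.001,0,0.018],[0,0,0],0.0],
    [[-0.001,0,0.0195],[0,0,0],0.0]
  ]
}}

```text
time: 8.85
tool_pos: [0.5602, -0.0953, 0.0669]
tool_rot: [-3.141, 0.001, -2.917]
contact_force: [-6.1, 1.4, 21.6]
opening: 0.0004
grip_force: 10.4
```

>>> {"api": "arm_command", "payload": {
  "moves": [
    [[0,0,0],[0,0,0],0.0],
    [[0,0,0],[0,0,0],0.0],
    [[0,0,0],[0,0,0],0.0],
    [[0,0,0],[0,0,0],0.0],
    [[0,0,0],[0,0,0],0.0]
  ]
}}

```text
time: 9.35
tool_pos: [0.5601, -0.0953, 0.0671]
tool_rot: [-3.141, 0.001, -2.917]
contact_force: [-3.8, 0.9, 12.2]
opening: 0.0004
grip_force: 6.3
```

Start is fully down: 12 N at the stop, where 5 N is needed. Lifting clear.

>>> {"api": "arm_command", "payload": {
  "moves": [
    [[0,0,-0.01],[0,0,0],0.0],
    [[0,0,-0.03],[0,0,0],0.0],
    [[0,0,-0.06],[0,0,0],0.0],
    [[0,0,-0.09],[0,0,0],0.0],
    [[0,0,-0.12],[0,0,0],0.0]
  ]
}}

```text
time: 9.85
tool_pos: [0.5597, -0.0952, 0.1867]
tool_rot: [3.141, -0.001, -2.917]
contact_force: [0.3, -0.2, 0.0]
opening: 0.0006
grip_force: 0.0
```

>>> {"api": "arm_command", "payload": {
  "moves": [
    [[0,0,0],[0,0,0],0.0],
    [[0,0,0],[0,0,0],0.0],
    [[0,0,0],[0,0,0],0.0],
    [[0,0,0],[0,0,0],0.0],
    [[0,0,0],[0,0,0],0.0]
  ]
}}

```text
time: 10.35
tool_pos: [0.5596, -0.0951, 0.1846]
tool_rot: [3.14, -0.002, -2.917]
contact_force: [-0.2, 0.2, -0.0]
opening: 0.0006
grip_force: 0.0
```

Run:
```python
from h import *
cv2.imwrite("pics/s5.png",robot.read_camera("scene")[...,::-1])
```

```text
(no output)
```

View pics/s5.png

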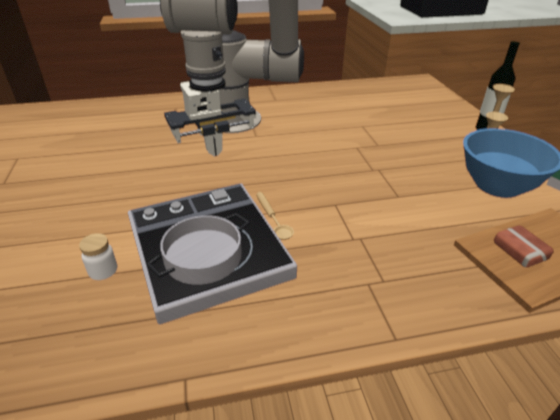

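All keys are up at (150,213), (177,207) and (220,197). The pan, jar and spoon are unmoved and the arm is clear. Handing in.

```bash
python3 -c "
from cell import robot
print(robot.hand_in())"
```

```text
the job is handed in; nothing more can be done
None
```

The job is handed in at about 10.4 s on the robot's clock: both lock keys were held down together for over 2.5 s and came up, then start was pressed fully and released, with the arm clear and the pan, jar and spoon not moved (no verdict was returned).

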